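# Load the laundry dosing unit and select its programme

### The job

Load the laundry dosing unit: stand the red bottle upright in the cell with the red clip and the white bottle upright in the cell with the white clip, setting each down gently on the cell floor rather than dropping it. Then, with both bottles in and let go, turn the console's selector knob so that its pointer clicks in at the blue mark. Leave the other things on the counter where they are.

Things in the scene. Friction and masses are not known exactly. Their poses are not given: they have to be found in the camera images.
- red_bottle: red detergent bottle, orange band: round bottle standing on the counter: 50 mm wide body to 72 mm height, sloping shoulder to a neck at 90 mm, blue cap 30 mm wide from 94 to 132 mm height (grip it there); 0.14 to 0.28 kg; origin at the centre of its underside, z up along the bottle
- white_bottle: white softener bottle, pale blue band: round bottle standing on the counter: 50 mm wide body to 72 mm height, sloping shoulder to a neck at 90 mm, black cap 30 mm wide from 94 to 132 mm height (grip it there); 0.14 to 0.28 kg; origin at the centre of its underside, z up along the bottle
- doser: fixed dosing unit: grey three-cell bottle bay, white console to its left. Origin on the counter under its middle; x to its far side, y along the row to the console. Bay 72 x 206 mm, centred at y = -70 mm; cells 62 x 62 mm inside, centres y = -137, -70, -3 mm; walls and floor 5 mm thick, walls 55 mm high. Console 140 mm wide, centred at y = +103 mm, x -65 to +70 mm, 115 mm high at the back
- clip_red: red clip, 44 mm wide, on the far (+x) rim of one bottle cell; rises 6 mm above that rim, reaches 14 mm behind it and marks the cell in front of it. The three clips are in any order. Origin: centre of that cell's floor, 5 mm above the counter; x points square across the row to the far rim, y along the row of cells
- clip_white: white clip, 44 mm wide, on the far (+x) rim of one bottle cell; rises 6 mm above that rim, reaches 14 mm behind it and marks the cell in front of it. The three clips are in any order. Origin: centre of that cell's floor, 5 mm above the counter; x points square across the row to the far rim, y along the row of cells
- clip_yellow: yellow clip, 44 mm wide, on the far (+x) rim of one bottle cell; rises 6 mm above that rim, reaches 14 mm behind it and marks the cell in front of it. The three clips are in any order. Origin: centre of that cell's floor, 5 mm above the counter; x points square across the row to the far rim, y along the row of cells
- selector (a joint): angle of the selector knob, rad, growing as it turns clockwise seen facing the console; limits -0.09 and 2.185. Detents (it clicks and springs to the nearest, about 0.1 N m to pass from one to the next): 0 = black mark, 0.698 = green, 1.396 = blue, 2.094 = orange
- selector_grip (a point): point on the knob's axis, 34 mm off the console face, at the height to grip. White knob: a 48 mm disc 8 mm thick, on it a bar grip 46 x 14 mm whose top is 8 mm above this point and which stands 30 mm tall on the disc. z = the knob's axis, out of the face (35 degrees from vertical); x = along the bar towards its red pointer line; so it turns with the knob
- blue_mark (a point): blue dot, 11 mm, on the console's sloping face (from 35 mm height at its near edge up to 115 mm, 35 degrees from level, looking up and to the robot), 46 mm from the knob's axis; the four dots lie round the knob, black, green, blue, orange clockwise
- cup: bystander: blue open cup, 64 mm wide, 50 mm high; origin at the centre of its underside
- tin: bystander: green-banded round tin, 70 mm wide, 75 mm high; origin at the centre of its underside
- spray: bystander: tall bottle with orange top, 60 mm wide, 150 mm high; origin at the centre of its underside
- roller: bystander: small bottle with green cap, 38 mm wide, 85 mm high; origin at the centre of its underside
- soap_box: bystander: green box, 90 x 60 x 35 mm; origin at the centre of its underside
Not all that is in view belongs to the job. There is more than one size of the red_bottle; the one meant has the size given above.

How it is judged (in metres and radians):
On the way, in this order (a step that is already met when the one before it is completed fails the run):
1. both bottles stand released and upright in the cells of their own colour (x of red_bottle in the frame of clip_red between -0.015 and 0.015 m and y of red_bottle in the frame of clip_red between -0.015 and 0.015 m and z of red_bottle in the frame of clip_red between -0.006 and 0.006 m and angle between each of red_bottle, white_bottle's own z axis and vertical below 0.12 rad and x of white_bottle in the frame of clip_white between -0.015 and 0.015 m and y of white_bottle in the frame of clip_white between -0.015 and 0.015 m and z of white_bottle in the frame of clip_white between -0.006 and 0.006 m and linear speed of each of red_bottle, white_bottle below 0.02 m/s and contact force between each of red_bottle, white_bottle and the fingers below 0.3 N), for 0.2 s.
2. the selector is at the blue mark (value of joint selector between 1.296 and 1.496 rad), for 0.2 s.
At the end, for the whole second after the job is handed in: The red bottle stands in the red-clip cell and the white bottle in the white-clip cell, each within 15 mm of the cell's centre both ways, on its floor (within 6 mm), within 0.12 rad of upright, at rest and released; the selector rests within 0.1 rad of the blue mark (1.396 rad) (all of step 1 and all of step 2 and velocity of joint selector between -0.1 and 0.1 rad/s); the robot touches nothing.
It fails at once if the red bottle is let fall into its cell (faster than 0.45 m/s inside it) or rammed into the unit (over 60 N) (contact force between red_bottle and doser above 60 N or (x of red_bottle in the frame of clip_red between -0.02 and 0.02 m and y of red_bottle in the frame of clip_red between -0.02 and 0.02 m and z of red_bottle in the frame of clip_red below 0.05 m and linear speed of red_bottle above 0.45 m/s)).
It fails at once if the white bottle is let fall into its cell (faster than 0.45 m/s inside it) or rammed into the unit (over 60 N) (contact force between white_bottle and doser above 60 N or (x of white_bottle in the frame of clip_white between -0.02 and 0.02 m and y of white_bottle in the frame of clip_white between -0.02 and 0.02 m and z of white_bottle in the frame of clip_white below 0.05 m and linear speed of white_bottle above 0.45 m/s)).
It fails at once if another thing on the counter is moved more than 30 mm (distance of any of cup, tin, spray, roller, soap_box from where it was at the start of the episode above 0.03 m).
It also fails if it takes over 64 s, if anything falls off the work surface, if the arm or the gripper's body presses on something with over 40 N, if the wrist force passes 120 N, or if a joint passes its speed limit or range.

### The arm

A 6-joint arm with a two-finger parallel gripper is mounted at the origin on the work surface. World frame = base frame: x ahead of the robot, y to its left, z up, the work surface at z = 0. Lengths are in mm, angles in rad, forces in N, time in s.
With the tool pointing down it reaches from about 275 to 750 mm from the base axis. Payload 10.2 kg.
Tool frame: the origin (TCP) lies between the finger pads; the fingertips stand 8 mm ahead of it and the grasp point (between the pads) lies 11 mm behind it; z points along the fingers, y is the line along which they close (so a half turn about z gives the same grasp; the last joint's range is limited). The gripper opens to 85 mm and grips with 20 to 120 N. Pads are 22 mm wide; open, the fingers measure 114 mm over their backs; the gripper's body (76 mm by 85 mm) begins 54 mm behind the grasp point. The pads swing forward as they close: fully open they stand 13 mm farther back than shut.
Start: joints at [1.082, 0.313, 1.498, -0, 1.331, -0.223], TCP at [137.92, 506.566, 208.294] pointing down, gripper open.
Joint ranges: [-2.94, 2.94], [-0.97, 2.17], [0.19, 2.56], [-1.23, 4.37], [0.02, 3.11], [-2.88, 2.88]. Speed limits (rad/s): [2.39, 2.39, 3.01, 3.14, 3.14, 3.14].

### API

Orientations are given as a unit quaternion [w, x, y, z].
In Python, from rig import * gives the robot as it stands.
- The arm moves only by the shell command python3 -m handwheel 'ROWS' [FORCE]. ROWS is JSON, a list that holds one entry, the list of rows, each a list of 7 numbers: the shift along the world's x, y, z in mm, then the turn, a rotation vector about the world's x, y, z in degrees, then the opening, from -1 (shut) to 1 (fully open). A call has 1 to 8 rows; each row shifts and turns the commanded pose from where the row before left it; what a row does not reach is not made up. A row lasts 1/8 s, in which the tool goes at most 62.5 mm and 10.7 degrees, less where a joint would pass 70% of its speed; a pose out of reach is approached as far as the arm can. A call is refused whole if a number of a shift passes 62.5 or a number of a turn 10.7, either way. A call with a gripper value outside its range is refused whole. The fingers move at their own pace and stop on an object; FORCE is the grip in N (left out, the last holds). Time passes only in rows, so rows that do not move let the fingers close. It gives the time, the measured TCP pose, the force, the opening and the grip force at its end, in the units of the state.
- sense(): the state, without advancing time (a new reading comes with each control period).
- capture(name): name is "scene" or "top" or "wrist"; returns a dict with "image" (384x512x3 uint8, red, green, blue), "fx", "fy", "cx", "cy" (pixels), "rvec" (rotation vector, rad) and "tvec" (3), from world to camera coordinates, as OpenCV has them; the wrist camera has in their place "hand_eye" (4x4, takes a point from camera to tool coordinates, whose origin is the TCP and whose axes are the flange's). Camera axes: x right, y down, z forward; pixel columns grow to the right and rows downward; lengths in mm; the calibration is good to about 2 mm. A picture is of the moment at which its call begins: read the wrist's pose just before it. There is no depth.
- finish_job(): hands the job in; it is judged then, once.
The state is a dict: "time_s": time; "joints": joint angles; "dq": joint speeds; "tau": joint torques, N m; "eef_pos": TCP position; "ee_rot": TCP orientation; "force": force on the tool from outside, world axes, zero at the start; "wrist_torque": the same for the moment, N m; "grip_width": opening from 0.0 (shut) to 1.0 (fully open); "grip_force": force on a finger pad.
Only numpy, scipy, OpenCV 4.12 (cv2) and the standard library are available. Lean on these libraries where they do the work, as an engineer would, in place of code of your own. Each camera call takes 0.05 s, during which the arm holds its last target. There are 200 camera calls.

## Working session

There is one attempt and no reset: what is moved stays moved. The work goes in short steps, Python scripts to look and compute and a shell command to move; the robot and the scene stay as the last step left them, time stands still between calls to the robot, and variables do not carry over. Pictures are saved under pics/ and viewed, at most 10 in all, crops included, and the job is handed in when it is done.

```bash
ls; mkdir -p pics; python3 - <<'E'
from rig import *
import cv2
for n in("scene","top"):
    c=capture(n); cv2.imwrite(f"pics/{n}0.png",c["image"][:,:,::-1]); print(n,c["fx"],c["fy"],c["cx"],c["cy"],c["rvec"],c["tvec"])
s=sense();print(s["time_s"],s["eef_pos"],s["ee_rot"],s["grip_width"])
E
```

```text
pics
scene 370.399289480777 370.399289480777 254.84764818320238 191.4127874975218 [ 1.6384897   1.54968451 -0.82968339] [  32.8036069  -184.61382053 1488.8867653 ]
top 442.2445173803239 442.2445173803239 258.19069537737954 187.06558283527698 [ 2.16407599 -2.16172809  0.17505066] [ -95.48046061  546.17759544 1055.18413327]
0.1 [137.79608972 506.33071339 207.80697954] [-1.89416546e-04  1.32479511e-01  9.91185583e-01 -5.31818306e-04] 1.004862655317875
```

View pics/scene0.png

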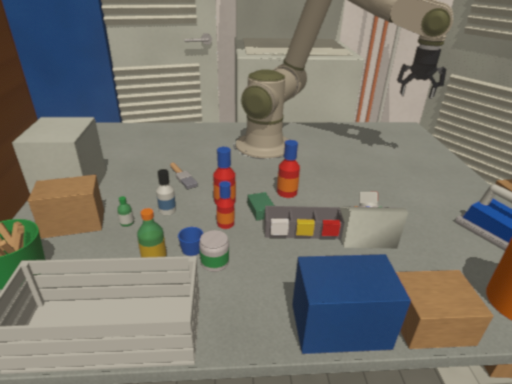

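View pics/top0.png

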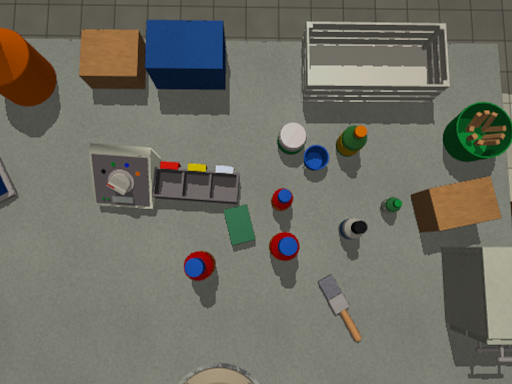

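The red candidates in scene are (224,180), (289,172) and (226,208), which are (285,246), (199,266) and (282,199) in top. The short one, third in each list, looks like the 132 mm bottle. I'll measure sizes and confirm in a crop.

```bash
cat > h.py <<'E'
import numpy as np, cv2
from rig import *
def cam(c):
    if "rvec" in c: R=cv2.Rodrigues(np.array(c["rvec"],float))[0]; t=np.array(c["tvec"],float).ravel()
    else:
        s=c["s"]; w,x,y,z=s["ee_rot"]
        from scipy.spatial.transform import Rotation as Ro
        T=np.eye(4);T[:3,:3]=Ro.from_quat([x,y,z,w]).as_matrix();T[:3,3]=s["eef_pos"]
        M=np.linalg.inv(T@np.array(c["hand_eye"])); R,t=M[:3,:3],M[:3,3]
    return np.array([[c["fx"],0,c["cx"]],[0,c["fy"],c["cy"]],[0,0,1]]),R,t
def grab(n):
    s=sense(); c=capture(n); c["s"]=s; return c
def ray(c,uv):
    K,R,t=cam(c); d=R.T@np.linalg.solve(K,[uv[0],uv[1],1]); return -R.T@t,d/np.linalg.norm(d)
def plane(c,uv,z):
    o,d=ray(c,uv); return o+d*(z-o[2])/d[2]
def two(r1,r2):
    (a,u),(b,v)=r1,r2; k=np.linalg.lstsq(np.c_[u,-v],b-a,rcond=None)[0]
    p,q=a+u*k[0],b+v*k[1]; return (p+q)/2,np.linalg.norm(p-q)
def proj(c,P):
    K,R,t=cam(c); q=K@(R@np.array(P,float)+t); return q[:2]/q[2]
def blobs(c,lo,hi,roi=None,amin=15):
    h=cv2.cvtColor(c["image"],cv2.COLOR_RGB2HSV); lo=np.array(lo);hi=np.array(hi)
    if lo[0]<0: m=cv2.inRange(h,np.array([0,*lo[1:]]),hi)|cv2.inRange(h,np.array([180+lo[0],*lo[1:]]),np.array([180,*hi[1:]]))
    else: m=cv2.inRange(h,lo,hi)
    if roi: z=np.zeros_like(m); x0,y0,x1,y1=roi; z[y0:y1,x0:x1]=255; m&=z
    n,_,st,ce=cv2.connectedComponentsWithStats(m)
    return [(ce[i].round(1),st[i]) for i in range(1,n) if st[i][4]>=amin],m
E
python3 - <<'E'
from h import *
t=grab("top"); s=grab("scene")
print("top blue",*[(b[0],b[1][2:]) for b in blobs(t,(105,120,60),(128,255,255),(170,170,400,300))[0]],sep="\n")
print("scn blue",*[(b[0],b[1][:]) for b in blobs(s,(105,120,60),(128,255,255),(150,130,310,260))[0]],sep="\n")
for n,c,roi in(("top",t,(80,140,245,215)),("scn",s,(250,190,420,255))):
    for col,lo,hi in(("red",(-8,150,90),(8,255,255)),("yel",(20,150,100),(32,255,255))):
        print(n,col,[(b[0],b[1]) for b in blobs(c,lo,hi,roi)[0]])
# bottle candidates: top cap centre with different heights, and scene match
a=t["image"][140:220,85:245,::-1]; a=cv2.resize(a,(800,400),interpolation=cv2.INTER_CUBIC)
b=s["image"][140:240,150:310,::-1]; b=cv2.resize(b,None,fx=2.5,fy=2,interpolation=cv2.INTER_CUBIC)[:, :400]
d=t["image"][180:290,170:300,::-1]; d=cv2.resize(d,(400,200),interpolation=cv2.INTER_CUBIC)
cv2.imwrite("pics/crop1.png",np.vstack([a,np.hstack([b,d])]))
E
```

```text
top blue
(array([284.1, 195.4]), array([ 13,  14, 135], dtype=int32))
(array([287.3, 245.9]), array([ 19,  19, 276], dtype=int32))
(array([194.1, 266.9]), array([ 19,  19, 288], dtype=int32))
scn blue
(array([290.5, 149.4]), array([285, 140,  12,  19, 194], dtype=int32))
(array([223.6, 156.5]), array([218, 147,  12,  20, 222], dtype=int32))
(array([224.5, 189.2]), array([220, 182,  10,  16, 124], dtype=int32))
(array([189.8, 240. ]), array([179, 227,  23,  28, 483], dtype=int32))
(array([304.2, 258. ]), array([299, 257,  11,   3,  32], dtype=int32))
top red [(array([169. , 165.1]), array([160, 161,  19,   9, 137], dtype=int32))]
top yel [(array([196.6, 167.1]), array([188, 163,  18,   9, 135], dtype=int32))]
scn red [(array([286.8, 193.4]), array([278, 190,  19,   8,  96], dtype=int32)), (array([330.5, 227.4]), array([322, 220,  18,  16, 269], dtype=int32))]
scn yel [(array([304.8, 227. ]), array([296, 219,  18,  17, 258], dtype=int32))]
```

View pics/crop1.png

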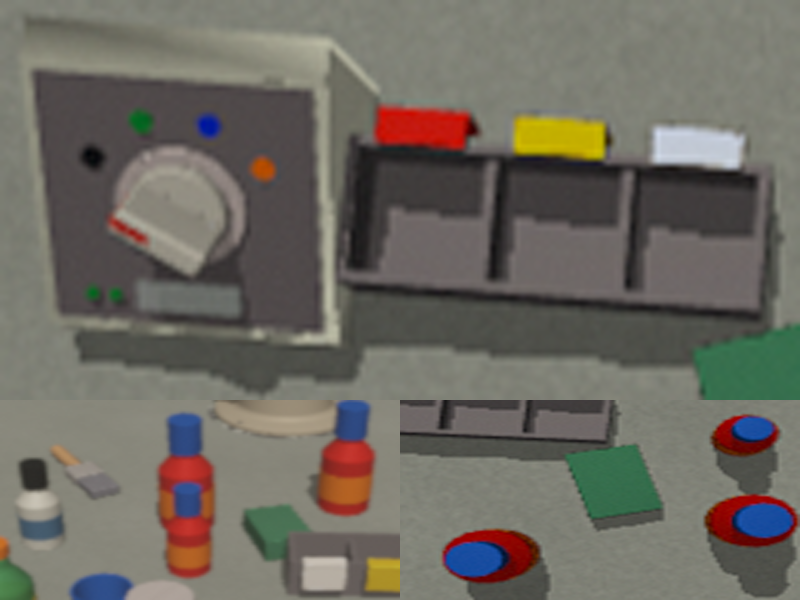

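The crop confirms the short red bottle, scene (226,208) and top (282,199), is the job's one. The other two are about 1.4x bigger. Clips run red (next to the console), yellow, white. Next I'll compute positions.

```bash
python3 - <<'E'
from h import *
t=grab("top"); s=grab("scene")
np.set_printoptions(precision=1,suppress=True)
print("red top@126",plane(t,(284.1,195.4),126),"two",two(ray(t,(284.1,195.4)),ray(s,(224.5,189.2))))
for c,n in((plane(t,(287.3,245.9),126),"bigA"),): print(n,c, two(ray(t,(287.3,245.9)),ray(s,(223.6,156.5))))
bt=[b for b in blobs(t,(0,0,0),(180,255,45),(335,210,385,250))[0]]; bs=[b for b in blobs(s,(0,0,0),(180,255,45),(150,160,185,200))[0]]
print(bt,bs)
b=max(bt,key=lambda b:b[1][4])[0]
print("white@126",plane(t,b,126),"two",two(ray(t,b),ray(s,max(bs,key=lambda b:b[1][4])[0])))
q=[np.array(p)/5+[85-.4,140-.4] for p in((343,280),(765,312),(770,165),(352,138))]
P=[plane(t,p,55) for p in q]; print("bay corners NL NR FR FL",*P,sep="\n")
print("mean",np.mean(P,0),[np.linalg.norm(P[i]-P[(i+1)%4]) for i in range(4)])
cl=[plane(t,u,61) for u in((169,165.1),(196.6,167.1),np.array((698,147))/5+[84.6,139.6])]
print("clips",*cl)
d=cl[0]-cl[2]; print("yaw from clips deg",np.degrees(np.arctan2(-d[0],d[1])),np.linalg.norm(d))
d=P[0]-P[1];print("yaw near edge",np.degrees(np.arctan2(-d[0],d[1])));d=P[3]-P[2];print(np.degrees(np.arctan2(-d[0],d[1])))
for n,u,z in(("cup",(316,158),40),("tin",(293,137),70),("spray",(360,132),148),("roller",(394,205),70),("soap",(240,225),35),("bigL",(194,267),170)): print(n,plane(t,u,z))
E
```

```text
red top@126 [ 515.4 -151.5  126. ] two (array([ 516.5, -152.2,  116.6]), np.float64(0.08599821682526416))
bigA [ 401.7 -157.6  126. ] (array([ 401.6, -154.5,  155.2]), np.float64(0.9992490432892975))
[(array([358.5, 227.1]), array([351, 221,  16,  13, 161], dtype=int32))] [(array([163.4, 177.4]), array([160, 171,   8,  12,  76], dtype=int32))]
white@126 [ 443.7 -319.1  126. ] two (array([ 444.3, -322. ,  113.6]), np.float64(0.6096514474707088))
bay corners NL NR FR FL
[522.5 159.   55. ]
[507.4 -44.6  55. ]
[579.5 -46.6  55. ]
[592.1 156.9  55. ]
mean [550.4  56.2  55. ] [np.float64(204.17585120696427), np.float64(72.19015833718987), np.float64(203.85918439727678), np.float64(69.65295704946641)]
clips [596.3 122.   61. ] [591.7  55.2  61. ] [587.3 -11.7  61. ]
yaw from clips deg -3.8813877641514396 134.03070456166475
yaw near edge -4.2460969459413676
-3.536429218069757
cup [ 619.8 -239.5   40. ]
tin [ 665.7 -179.2   70. ]
spray [ 658.4 -323.8  148. ]
roller [ 499.3 -421.    70. ]
soap [452.8 -50.3  35. ]
bigL [357.5  44.3 170. ]
```

Red bottle is at about (516,-152) and white at (444,-320). Doser yaw is about -3.9°. Red cell centre is about (555,124) and white cell centre about (546,-10).

```bash
python3 -m handwheel '[[[24,-42,10,0,0,-9.9,1],[24,-42,10,0,0,-9.9,1],[24,-42,10,0,0,-9.9,1],[24,-42,10,0,0,-9.9,1],[24,-42,5,0,0,-9.9,1],[24,-42,5,0,0,-9.9,1],[24,-42,0,0,0,-9.9,1],[24,-42,0,0,0,-9.4,1]]]' 40
python3 -m handwheel '[[[24,-42,0,0,0,0,1],[24,-42,0,0,0,0,1],[24,-42,0,0,0,0,1],[24,-42,0,0,0,0,1],[24,-42,0,0,0,0,1],[24,-42,0,0,0,0,1],[24,-42,0,0,0,0,1],[0,0,0,0,0,0,1]]]'
```

```text
time_s: 1.3
eef_pos: [330.4, 169.1, 258.5]
ee_rot: [0.0, 0.733, 0.68, 0.0]
force: [0.7, 0.4, -0.9]
grip_width: 0.997
grip_force: 0.0
time_s: 2.3
eef_pos: [498.5, -125.7, 257.3]
ee_rot: [-0.001, 0.732, 0.681, -0.0]
force: [0.2, 0.2, -0.1]
grip_width: 0.998
grip_force: 0.0
```

```bash
python3 - <<'E'
from h import *
np.set_printoptions(precision=1,suppress=True)
w=grab("wrist"); cv2.imwrite("pics/w1.png",w["image"][:,:,::-1])
print(sense()["eef_pos"],proj(w,(516,-152,132)))
for b in blobs(w,(105,120,60),(128,255,255),None,100)[0]: print(b, plane(w,b[0],132), plane(w,b[0],126))
E
```

```text
[ 497.9 -124.1  257.6] [274.6 203.8]
(array([77.8, 11.9]), array([  32,    0,   77,   32, 1634], dtype=int32)) [350.3  40.8 132. ] [347.1  42.8 126. ]
(array([274.5, 199.8]), array([262, 184,  27,  32, 684], dtype=int32)) [ 516.2 -147.5  132. ] [ 516.4 -149.4  126. ]
(array([162.2, 220.2]), array([ 137,  196,   52,   50, 1775], dtype=int32)) [ 393.1 -162.1  132. ] [ 390.8 -164.3  126. ]
(array([345.5, 230.9]), array([ 325,  211,   47,   46, 1322], dtype=int32)) [ 592.  -188.8  132. ] [ 593.8 -191.5  126. ]
```

View pics/w1.png

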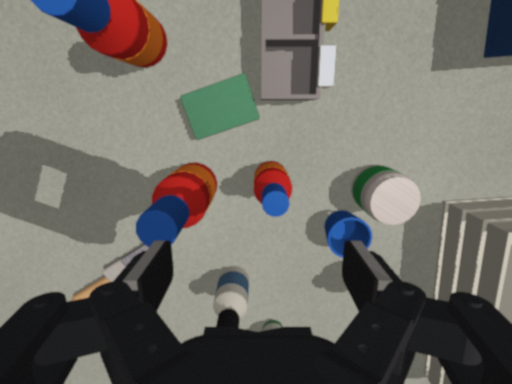

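The wrist view agrees, with the cap at (275,200) giving about (516,-150). Descending and gripping.

```bash
python3 -m handwheel '[[[18.5,-27.5,0,0,0,0,1],[0,0,-50,0,0,0,1],[0,0,-50,0,0,0,1],[0,0,-36,0,0,0,1],[0,0,-20,0,0,0,1],[0,0,0,0,0,0,1],[0,0,0,0,0,0,-1],[0,0,0,0,0,0,-1]]]' 40
python3 -m handwheel '[[[0,0,0,0,0,0,-1],[0,0,0,0,0,0,-1],[0,0,0,0,0,0,-1]]]'
```

```text
time_s: 3.35
eef_pos: [516.9, -150.9, 103.5]
ee_rot: [0.001, 0.731, 0.683, 0.0]
force: [0.8, -0.5, 0.4]
grip_width: 0.605
grip_force: 0.0
time_s: 3.72
eef_pos: [516.8, -151.2, 103.2]
ee_rot: [0.001, 0.731, 0.682, 0.0]
force: [-1.1, 1.4, 6.2]
grip_width: 0.316
grip_force: 39.2
```

```bash
python3 -m handwheel '[[[0,0,20,0,0,0,-1],[0,0,35,0,0,0,-1],[0,0,35,0,0,0,-1],[6,45,0,0,0,0,-1],[6,45,0,0,0,0,-1],[6,45,0,0,0,0,-1],[6,45,0,0,0,0,-1],[6,45,0,0,0,0,-1]]]'
python3 -m handwheel '[[[5,30,0,0,0,0,-1],[3,20,0,0,0,0,-1],[0,0,0,0,0,0,-1],[0,0,0,0,0,0,-1]]]'
python3 - <<'E'
from h import *
np.set_printoptions(precision=1,suppress=True)
t=grab("top");s=grab("scene")
a=t["image"][120:220,95:255,::-1]; a=cv2.resize(a,(480,300),interpolation=cv2.INTER_CUBIC)
b=s["image"][130:260,230:390,::-1]; b=cv2.resize(b,None,fx=2,fy=2,interpolation=cv2.INTER_CUBIC)[:300]
cv2.imwrite("pics/c2.png",np.hstack([a,cv2.copyMakeBorder(b,0,300-b.shape[0],0,0,0)]))
print(sense()["eef_pos"],[ (b[0],b[1]) for b in blobs(s,(-8,150,60),(8,255,255),(240,130,400,260))[0]])
E
```

```text
time_s: 4.72
eef_pos: [546.3, 75.6, 192.2]
ee_rot: [-0.0, 0.731, 0.682, -0.0]
force: [0.2, -0.3, -1.2]
grip_width: 0.315
grip_force: 39.6
time_s: 5.22
eef_pos: [554.4, 123.1, 192.2]
ee_rot: [0.0, 0.731, 0.682, -0.0]
force: [0.7, -0.2, -1.7]
grip_width: 0.316
grip_force: 39.6
[554.5 123.  192.3] [(array([288.5, 169.4]), array([278, 160,  22,  19, 338], dtype=int32)), (array([331.9, 183.2]), array([323, 175,  19,  17, 269], dtype=int32)), (array([286.9, 193.4]), array([278, 189,  19,   9,  99], dtype=int32)), (array([328.7, 204.4]), array([321, 200,  17,   9,  85], dtype=int32)), (array([330.5, 227.4]), array([322, 220,  18,  16, 269], dtype=int32))]
```

View pics/c2.png

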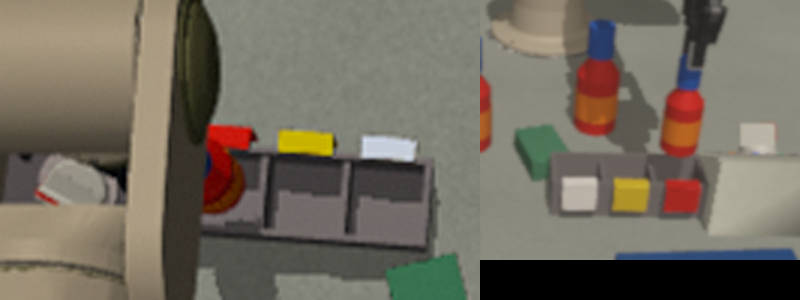

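Red hangs upright over the red-clip cell. Lowering gently.

```bash
python3 -m handwheel '[[[0.5,1,-20,0,0,0,-1],[0,0,-15,0,0,0,-1],[0,0,-12,0,0,0,-1],[0,0,-10,0,0,0,-1],[0,0,-10,0,0,0,-1],[0,0,-8,0,0,0,-1],[0,0,-4,0,0,0,-1],[0,0,-2,0,0,0,-1]]]'
python3 -m handwheel '[[[0,0,-1,0,0,0,-1],[0,0,-1,0,0,0,-1]]]'
```

```text
time_s: 6.32
eef_pos: [555.0, 125.1, 111.2]
ee_rot: [0.0, 0.731, 0.682, 0.0]
force: [-0.3, 0.1, -2.4]
grip_width: 0.318
grip_force: 39.6
time_s: 6.58
eef_pos: [555.0, 125.1, 109.5]
ee_rot: [0.0, 0.731, 0.682, 0.0]
force: [-0.4, 0.7, -1.4]
grip_width: 0.318
grip_force: 39.6
```

```bash
python3 -m handwheel '[[[0,0,-1,0,0,0,-1],[0,0,-1,0,0,0,-1]]]'
python3 -m handwheel '[[[0,0,-0.5,0,0,0,-1],[0,0,0,0,0,0,-1]]]'
```

```text
time_s: 6.82
eef_pos: [555.3, 125.1, 108.2]
ee_rot: [0.0, 0.731, 0.682, 0.001]
force: [-2.2, 0.5, 10.2]
grip_width: 0.319
grip_force: 40.8
time_s: 7.08
eef_pos: [555.5, 125.1, 108.3]
ee_rot: [0.001, 0.731, 0.682, 0.001]
force: [-1.6, 0.6, 8.6]
grip_width: 0.315
grip_force: 40.7
```

Seated on the floor, so I'll release and rise.

```bash
python3 -m handwheel '[[[0,0,0,0,0,0,0],[0,0,0,0,0,0,0.6],[0,0,0,0,0,0,1],[0,0,0,0,0,0,1],[0,0,30,0,0,0,1],[0,0,60,0,0,0,1],[0,0,60,0,0,0,1],[0,0,10,0,0,0,1]]]'
python3 -m handwheel '[[[-12,-50,0,0,0,0,1],[-13,-52,0,0,0,0,1],[-13,-52,0,0,0,0,1],[-13,-52,0,0,0,0,1],[-13,-52,0,0,0,0,1],[-13,-52,0,0,0,0,1],[-13,-52,0,0,0,0,1],[-13,-50,0,0,0,0,1]]]'
python3 -m handwheel '[[[-5,-20,0,0,0,0,1],[0,0,0,0,0,0,1]]]'
python3 - <<'E'
from h import *
np.set_printoptions(precision=1,suppress=True)
t=grab("top");s=grab("scene");w=grab("wrist")
a=cv2.resize(t["image"][120:220,95:255,::-1],(640,400),interpolation=cv2.INTER_CUBIC)
cv2.imwrite("pics/c3.png",a)
print([b for b in blobs(t,(105,120,60),(128,255,255),(150,150,190,215))[0]])
tb=[plane(t,b[0],131) for b in blobs(t,(105,120,60),(128,255,255),(150,150,190,215))[0]];print(tb)
print(sense()["eef_pos"],proj(w,(444,-320,132)))
print([(b[0],b[1],plane(w,b[0],126)) for b in blobs(w,(0,0,0),(180,255,45),None,100)[0]])
E
```

```text
time_s: 8.07
eef_pos: [556.1, 125.1, 271.1]
ee_rot: [0.003, 0.731, 0.682, 0.003]
force: [0.0, 0.7, -0.8]
grip_width: 0.997
grip_force: 0.0
time_s: 9.07
eef_pos: [451.1, -288.4, 265.8]
ee_rot: [-0.001, 0.731, 0.682, 0.0]
force: [0.0, 0.1, -0.2]
grip_width: 0.997
grip_force: 0.0
time_s: 9.32
eef_pos: [446.6, -307.2, 265.9]
ee_rot: [-0.001, 0.731, 0.682, 0.0]
force: [-0.0, 0.6, 0.2]
grip_width: 1.0
grip_force: 0.0
[(array([161.7, 177.3]), array([155, 171,  14,  14, 147], dtype=int32))]
[array([555.2, 125.2, 131. ])]
[ 447.4 -305.6  266.8] [254.2 191.9]
[(array([255.7, 190.3]), array([244, 176,  24,  29, 568], dtype=int32), array([ 445.6, -319.9,  126. ])), (array([254.8, 337.4]), array([    0,   242,   512,   142, 38123], dtype=int32), array([ 430.8, -518. ,  126. ]))]
```

View pics/c3.png

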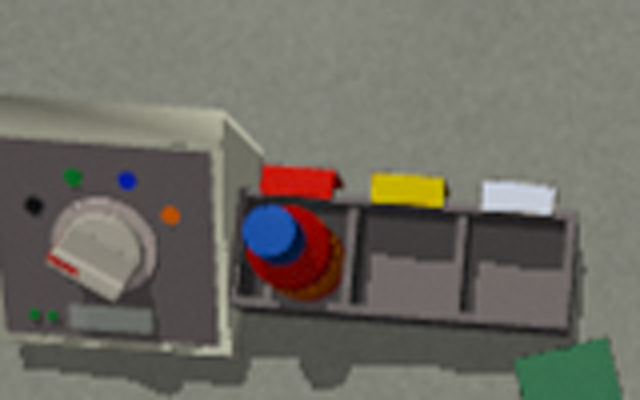

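Red stands in its cell, cap at (275,232) in the crop, about (555,125). White bottle next.

```bash
python3 -m handwheel '[[[-2.5,-14.5,0,0,0,0,1],[0,0,-50,0,0,0,1],[0,0,-50,0,0,0,1],[0,0,-42,0,0,0,1],[0,0,-20,0,0,0,1],[0,0,0,0,0,0,1],[0,0,0,0,0,0,-1],[0,0,0,0,0,0,-1]]]' 40
python3 -m handwheel '[[[0,0,0,0,0,0,-1],[0,0,0,0,0,0,-1],[0,0,0,0,0,0,-1]]]'
python3 -m handwheel '[[[0,0,20,0,0,0,-1],[0,0,35,0,0,0,-1],[0,0,35,0,0,0,-1],[15,45,0,0,0,0,-1],[15,45,0,0,0,0,-1],[15,45,0,0,0,0,-1],[15,45,0,0,0,0,-1],[15,45,0,0,0,0,-1]]]'
```

```text
time_s: 10.48
eef_pos: [444.9, -321.9, 105.9]
ee_rot: [0.001, 0.731, 0.683, -0.0]
force: [0.1, -0.1, 0.1]
grip_width: 0.602
grip_force: 0.0
time_s: 10.85
eef_pos: [444.8, -321.8, 105.8]
ee_rot: [0.001, 0.731, 0.682, 0.0]
force: [-0.1, 0.5, 5.7]
grip_width: 0.306
grip_force: 39.0
time_s: 11.85
eef_pos: [519.5, -94.8, 194.5]
ee_rot: [-0.0, 0.731, 0.682, -0.0]
force: [0.7, -0.2, -1.9]
grip_width: 0.307
grip_force: 40.2
```

```bash
python3 -m handwheel '[[[13,44,0,0,0,0,-1],[12.5,41,0,0,0,0,-1],[0,0,0,0,0,0,-1],[0,0,0,0,0,0,-1]]]'
python3 - <<'E'
from h import *
s=grab("scene"); cv2.imwrite("pics/c4.png",cv2.resize(s["image"][120:260,230:410,::-1],None,fx=3.5,fy=3.5,interpolation=cv2.INTER_CUBIC))
E
```

```text
time_s: 12.35
eef_pos: [544.6, -11.8, 194.5]
ee_rot: [-0.0, 0.731, 0.683, -0.0]
force: [1.0, -0.6, -2.2]
grip_width: 0.309
grip_force: 40.0
```

View pics/c4.png

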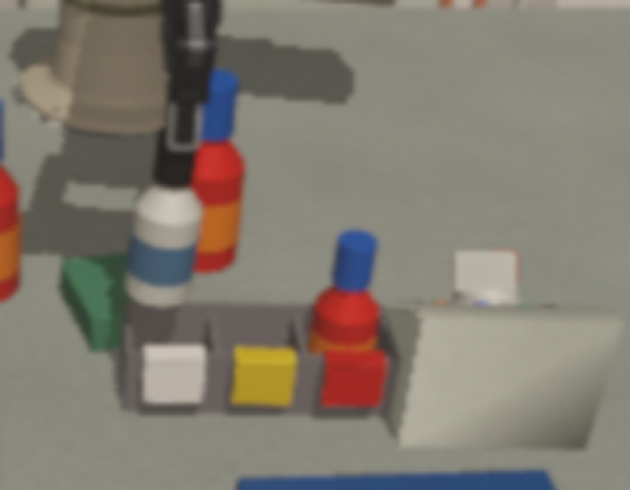

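White bottle hangs upright at (165,250) in the crop, over the white-clip cell at (172,372). Red stands in its own cell at (347,320).

```bash
python3 -m handwheel '[[[1,2.5,-20,0,0,0,-1],[0,0,-15,0,0,0,-1],[0,0,-12,0,0,0,-1],[0,0,-10,0,0,0,-1],[0,0,-10,0,0,0,-1],[0,0,-8,0,0,0,-1],[0,0,-4,0,0,0,-1],[0,0,-2,0,0,0,-1]]]'
python3 -m handwheel '[[[0,0,-1,0,0,0,-1],[0,0,-1,0,0,0,-1]]]'
python3 -m handwheel '[[[0,0,-0.5,0,0,0,-1],[0,0,0,0,0,0,-1]]]'
```

```text
time_s: 13.4
eef_pos: [546.0, -8.9, 113.7]
ee_rot: [0.0, 0.731, 0.682, 0.0]
force: [0.1, -0.3, -2.6]
grip_width: 0.306
grip_force: 40.2
time_s: 13.65
eef_pos: [546.1, -8.9, 112.0]
ee_rot: [0.0, 0.731, 0.682, 0.0]
force: [-0.0, -1.0, -2.3]
grip_width: 0.302
grip_force: 40.1
time_s: 13.9
eef_pos: [545.9, -8.9, 111.3]
ee_rot: [0.0, 0.731, 0.682, 0.0]
force: [-0.3, -0.2, -2.8]
grip_width: 0.301
grip_force: 40.1
```

```bash
python3 -m handwheel '[[[0,0,-1,0,0,0,-1],[0,0,0,0,0,0,-1]]]'
python3 -m handwheel '[[[0,0,-0.5,0,0,0,-1],[0,0,0,0,0,0,-1]]]'
```

```text
time_s: 14.15
eef_pos: [546.2, -9.0, 110.9]
ee_rot: [0.0, 0.731, 0.682, 0.0]
force: [-1.3, 0.5, 3.7]
grip_width: 0.303
grip_force: 41.2
time_s: 14.4
eef_pos: [546.4, -9.0, 110.9]
ee_rot: [0.001, 0.731, 0.682, 0.001]
force: [-2.4, 0.6, 8.6]
grip_width: 0.3
grip_force: 41.9
```

```bash
python3 -m handwheel '[[[0,0,0,0,0,0,0],[0,0,0,0,0,0,0.6],[0,0,0,0,0,0,1],[0,0,0,0,0,0,1],[0,0,30,0,0,0,1],[0,0,60,0,0,0,1],[0,0,60,0,0,0,1],[0,0,20,0,0,0,1]]]'
python3 -m handwheel '[[[2,50,0,0,0,0,1],[2,50,0,0,0,0,1],[2,50,0,0,0,0,1],[0,50,0,0,0,0,1],[0,30,0,0,0,0,1],[0,0,0,0,0,0,1],[0,0,0,0,0,0,1]]]'
python3 - <<'E'
from h import *
np.set_printoptions(precision=1,suppress=True)
w=grab("wrist");s=grab("scene");t=grab("top")
print(w["s"]["eef_pos"])
for nm in("w","s","t"):np.save(f"pics/{nm}5.npy",{k:v for k,v in eval(nm).items()},allow_pickle=True)
cv2.imwrite("pics/w5.png",w["image"][:,:,::-1])
print("white cell proj wrist",proj(w,(546,-9,132)),"knob",proj(w,(562,230,100)))
E
```

```text
time_s: 15.4
eef_pos: [546.7, -9.1, 283.7]
ee_rot: [0.002, 0.731, 0.682, 0.002]
force: [-0.0, 0.0, -1.0]
grip_width: 0.999
grip_force: 0.0
time_s: 16.27
eef_pos: [552.0, 220.4, 279.7]
ee_rot: [0.0, 0.731, 0.682, -0.0]
force: [0.4, -0.3, 0.7]
grip_width: 1.002
grip_force: 0.0
[552.  220.4 279.7]
white cell proj wrist [263.8 343.2] knob [264.1 162.1]
```

View pics/w5.png

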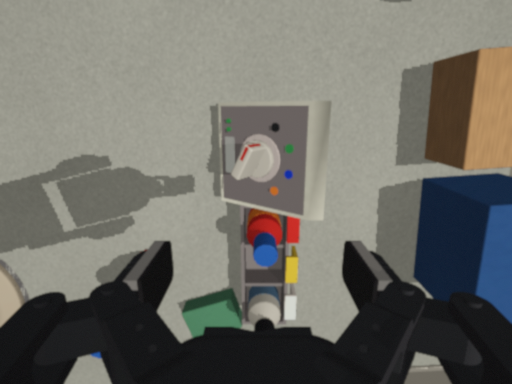

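Both bottles stand in their cells, red at (265,240) and white at (264,310). The knob is near (258,158), with its red pointer near (248,152). Dots are black (275,127), green (289,149), blue (288,174) and orange (274,191). Next is the knob geometry on the face plane.

```bash
cat > k.py <<'E'
from h import *
from scipy.optimize import least_squares
np.set_printoptions(precision=2,suppress=True)
a=np.radians(-3.9);O=np.array([555.3,126.9,0])
D=np.array([[np.cos(a),-np.sin(a),0],[np.sin(a),np.cos(a),0],[0,0,1]])
T=np.radians(35); n=D@[-np.sin(T),0,np.cos(T)]; up=D@[np.cos(T),0,np.sin(T)]; rt=D@[0,-1.,0]  # up-slope, right (facing console)
P0=O+D@[-65,103,35]
def face(c,uv,h):
    o,d=ray(c,uv); p=o+d*(((P0+n*h)-o)@n/(d@n)); q=p-P0; return np.array([q@rt,q@up])
def dots(c,ctr,r):
    roi=[int(v) for v in(ctr[0]-r,ctr[1]-r,ctr[0]+r,ctr[1]+r)]
    g=lambda lo,hi:[b for b in blobs(c,lo,hi,roi,6)[0]]
    return dict(black=g((0,0,0),(180,255,50)),green=g((45,120,50),(80,255,255)),blue=g((108,120,80),(128,255,255)),orange=g((8,150,120),(18,255,255)),red=g((-7,130,80),(5,255,255)))
E
python3 - <<'E'
from k import *
for nm,ctr,r in(("w",(262,152),45),("t",(118,185),35)):
    c=np.load(f"pics/{nm}5.npy",allow_pickle=True).item()
    d=dots(c,ctr,r)
    for k,v in d.items():
        for b in v: print(nm,k,b[0],b[1],"face0",face(c,b[0],0),"face42",face(c,b[0],42))
E
```

```text
w black [274.8 127. ] [272 124   7   7  41] face0 [-41.36  94.74] face42 [-44.14 120.59]
w green [228.  120.3] [227 119   3   3   7] face0 [-47.82  20.65] face42 [-49.7   56.73]
w green [228.1 128.9] [227 128   3   3   8] face0 [-36.48  20.39] face42 [-39.93  56.51]
w green [288.9 148.2] [286 145   7   8  46] face0 [-17.25 114.99] face42 [-23.36 138.04]
w blue [288.2 173.9] [284 170   9   9  58] face0 [ 14.13 115.09] face42 [  3.7  138.12]
w orange [273.7 190.4] [270 187   8   8  47] face0 [38.43 94.61] face42 [ 24.64 120.48]
w red [253.9 144.8] [250 144   9   3  15] face0 [-17.88  63.46] face42 [-23.89  93.63]
w red [243.7 153.2] [241 148   6  12  28] face0 [-5.6 46.6] face42 [-13.31  79.09]
t black [ 85.6 151.3] [ 85 150   2   4   7] face0 [-77.83 140.49] face42 [-60.54 159.28]
t black [103.1 170.9] [101 169   5   5  18] face0 [-41.95  93.46] face42 [-26.28 114.36]
t black [ 90.3 186.7] [ 89 186   3   3   6] face0 [-76.48  48.93] face42 [-59.26  71.83]
t green [112.6 163.8] [111 162   4   5  14] face0 [-18.09 113.62] face42 [ -3.49 133.62]
t blue [126.3 164.8] [124 163   5   5  18] face0 [ 13.73 113.55] face42 [ 26.91 133.55]
t orange [137.  173.5] [135 172   5   4  16] face0 [37.48 92.92] face42 [ 49.59 113.85]
t red [109.9 185.5] [107 184   7   4  11] face0 [-29.13  55.9 ] face42 [-14.04  78.49]
```

```bash
python3 - <<'E'
from k import *
C=P0+rt*-1.7+up*71.1
p=np.array(sense()["eef_pos"])
for h in(27,120): print(h,C+n*h,"delta",C+n*h-p)
print("n",n,"up",up,"rt",rt,sense()["joints"],sense()["eef_pos"])
E
```

```text
27 [540.23 232.87  97.9 ] delta [ -11.9    12.82 -182.  ]
120 [487.01 236.5  174.08] delta [ -65.11   16.45 -105.82]
n [-0.57  0.04  0.82] up [ 0.82 -0.06  0.57] rt [-0.07 -1.    0.  ] [ 0.18  0.44  1.14 -0.    1.57  0.25] [552.12 220.05 279.9 ]
```

```bash
python3 -m handwheel '[[[-9.3,2.4,-15,-0.6,-8.73,0,1],[-9.3,2.4,-15,-0.6,-8.73,0,1],[-9.3,2.4,-15,-0.6,-8.73,0,1],[-9.3,2.4,-15,-0.6,-8.73,0,1],[-9.3,2.4,-15,5.72,-0.39,-8.19,1],[-9.3,2.3,-15,5.72,-0.39,-8.19,1],[-9.3,2.3,-15.8,5.72,-0.39,-8.19,1],[0,0,0,0,0,0,1]]]'
python3 - <<'E'
from k import *
from scipy.spatial.transform import Rotation as Ro
w=grab("wrist"); s=w["s"]; q=s["ee_rot"]; R=Ro.from_quat([*q[1:],q[0]]).as_matrix()
C=P0+rt*-1.7+up*71.1
print(s["eef_pos"],s["joints"]); print("ztool·-n",R[:,2]@-n,"yaw of y from up cw",np.degrees(np.arctan2(R[:,1]@rt,R[:,1]@up)), "err vec", Ro.from_matrix(R).as_rotvec(degrees=True), "tilt err rt/up",R[:,2]@rt,R[:,2]@up)
e=np.array(s["eef_pos"])-C; print("offset rt,up,n",e@rt,e@up,e@n)
c=proj(w,C); print(c)
for k,v in dots(w,proj(w,C+n*20),130).items():
    for b in v:
        if k!='black' or b[1][4]<400: print(k,b[0],b[1][2:],face(w,b[0],0),face(w,b[0],42))
cv2.imwrite("pics/w6.png",w["image"][:,:,::-1])
E
```

```text
time_s: 17.42
eef_pos: [486.3, 237.1, 173.3]
ee_rot: [0.159, 0.842, 0.449, 0.254]
force: [0.4, -0.4, -0.0]
grip_width: 1.005
grip_force: 0.0
[486.28 237.1  173.31] [ 0.36  0.16  1.94 -0.49  0.53  1.31]
ztool·-n 0.9999976097652046 yaw of y from up cw 29.905814623432217 err vec [137.82  73.54  41.59] tilt err rt/up 0.0013296307417185738 -0.001735668738082119
offset rt,up,n -0.5455015533754866 -1.0694791475061578 119.81394550441166
[257.96 182.56]
black [259.2 136.4] [ 9  9 61] [-41.43  95.34] [-44.8   97.04]
black [133.  262.2] [16 20 80] [  8.18 -95.08] [ -2.5  -65.33]
black [380.7 261.3] [14 18 61] [144.43 144.34] [113.67 138.82]
green [289.2 147.8] [10 10 74] [-17.   115.53] [-23.98 114.25]
green [192.9 168. ] [ 5  5 20] [-47.55  21.75] [-50.03  34.29]
green [198.9 177.4] [ 5  5 18] [-36.38  21.66] [-40.5   34.22]
blue [362.9 124. ] [ 5  7 10] [ -1.7  188.01] [-10.93 176.06]
blue [303.9 174.8] [11 11 92] [ 14.52 115.58] [  2.9  114.29]
blue [330. 265.] [ 27  31 671] [120.56  93.52] [93.32 95.49]
orange [297.2 203.8] [10 10 76] [38.61 95.26] [23.44 96.97]
orange [281.5 253.9] [ 32  42 339] [81.53 53.19] [60.04 61.1 ]
red [259.1 165.4] [ 3  4 11] [-16.55  80.96] [-23.59  84.78]
red [259.  179.2] [ 3 19 56] [-4.23 73.78] [-13.08  78.66]
red [306.9 253.3] [  51   60 1677] [94.82 77.8 ] [71.38 82.08]
```

View pics/w6.png

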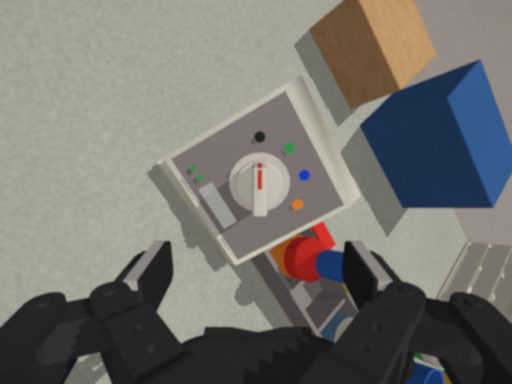

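The bar lies along the tool's x axis, with its pointer at (259,175) towards black. Dots are where expected. Descending along the knob axis and gripping.

```bash
python3 -m handwheel '[[[12.1,-1.6,-14.1,0,0,0,1],[10.6,-0.7,-15.2,0,0,0,1],[10.6,-0.7,-15.2,0,0,0,1],[10.6,-0.7,-15.2,0,0,0,0.2],[10.6,-0.7,-15.2,0,0,0,0],[0,0,0,0,0,0,-1],[0,0,0,0,0,0,-1],[0,0,0,0,0,0,-1]]]' 40
python3 -m handwheel '[[[0,0,0,0,0,0,-1],[0,0,0,0,0,0,-1]]]'
```

```text
time_s: 18.48
eef_pos: [541.5, 233.4, 100.1]
ee_rot: [0.159, 0.841, 0.449, 0.256]
force: [0.3, 0.8, 0.0]
grip_width: -0.0
grip_force: 0.0
time_s: 18.73
eef_pos: [541.3, 233.4, 99.4]
ee_rot: [0.159, 0.842, 0.448, 0.255]
force: [0.8, -0.6, -0.8]
grip_width: 0.003
grip_force: 0.0
```

Fingers shut with no force, so they missed the bar. I'll look.

```bash
python3 - <<'E'
from k import *
w=grab("wrist");t=grab("top");s=grab("scene"); C=P0+rt*-1.4+up*72
for nm in("w","s","t"):np.save(f"pics/{nm}7.npy",eval(nm),allow_pickle=True)
e=np.array(w["s"]["eef_pos"])-C; print("offset rt,up,n",e@rt,e@up,e@n)
for nm,c in(("w",w),("t",t),("s",s)): print(nm,"C",proj(c,C),"top",proj(c,C+n*42),"tip",proj(c,C+n*20))
W=cv2.resize(w["image"],(512,384))
tc=proj(t,C+n*20).astype(int); sc=proj(s,C+n*20).astype(int)
f=lambda im,p:cv2.resize(im[max(p[1]-40,0):p[1]+40,max(p[0]-48,0):p[0]+48],(288,240),interpolation=cv2.INTER_CUBIC)
right=np.vstack([f(t["image"],tc),f(s["image"],sc)])
W=cv2.copyMakeBorder(W,0,96,0,0,0)
cv2.imwrite("pics/c7.png",np.hstack([W,right])[:,:,::-1])
for k,v in dots(w,proj(w,C+n*20),110).items():
    for b in v:
        if k!='black' or b[1][4]<400: print(k,b[0],b[1],face(w,b[0],0),face(w,b[0],42))
E
```

```text
offset rt,up,n -0.8556747152497599 0.7993042375815449 27.625811738556447
w C [255.96 215.84] top [255.6  241.71] tip [255.81 226.76]
t C [121.06 180.29] top [115.67 188.41] tip [118.55 184.08]
s C [367.98 207.53] top [368.05 191.93] tip [368.01 200.1 ]
black [256.2 151.6] [250 145  14  14 156] [-41.11  95.21] [-46.11  98.3 ]
green [299.7 167.5] [293 161  15  14 171] [-16.88 115.47] [-27.15 114.16]
green [160.7 196.5] [157 193   8   8  50] [-47.41  21.31] [-51.04  40.48]
green [169.8 209.4] [166 206   8   8  49] [-36.31  21.34] [-42.35  40.51]
blue [320.4 205.6] [313 199  16  15 184] [ 14.76 115.43] [ -2.39 114.13]
blue [352.4 322.7] [342 313  22  21 194] [116.79  93.25] [77.44 96.77]
orange [310.2 245.6] [303 239  15  14 160] [38.94 94.96] [16.52 98.11]
red [255.8 196.4] [253 191   6  11  57] [-14.04  79.2 ] [-24.93  85.78]
red [255.6 217.7] [253 206   6  25 144] [-0.3  71.06] [-14.17  79.41]
red [344.9 273.5] [338 268  14  12  82] [ 72.99 107.19] [ 43.17 107.68]
```

View pics/c7.png

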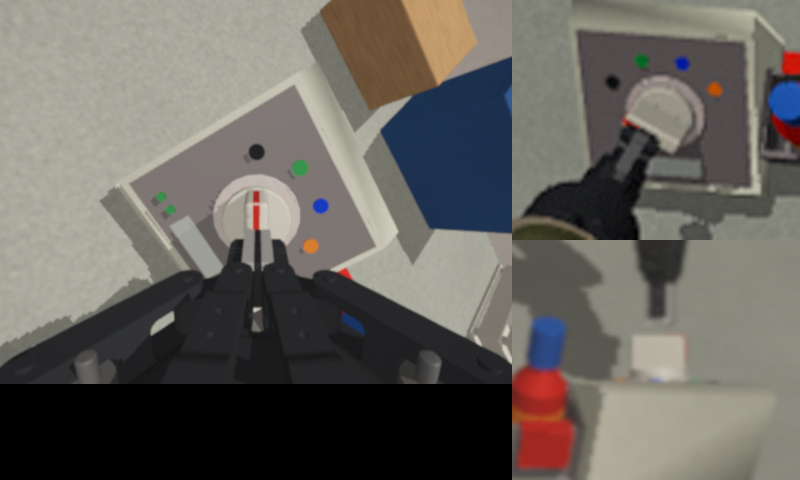

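```bash
python3 - <<'E'
from k import *
w,s,t=[np.load(f"pics/{x}7.npy",allow_pickle=True).item() for x in "wst"]
C=P0+rt*-1.4+up*72
g=cv2.cvtColor(s["image"],cv2.COLOR_RGB2GRAY)
print("scene col 368-371 rows 176-200\n",g[174:200:1,364:375])
gw=cv2.cvtColor(w["image"],cv2.COLOR_RGB2GRAY); print("wrist\n",gw[222:262:2,234:280:3])
for ws in((256,240),):
  for ss in((370,186),(368,188)):
    p,e=two(ray(w,ws),ray(s,ss)); d=p-C; print(p,e,"rt,up,n",d@rt,d@up,d@n)
print(proj(s,w["s"]["eef_pos"]),proj(w,w["s"]["eef_pos"]), proj(t,w["s"]["eef_pos"]))
E
```

```text
scene col 368-371 rows 176-200
 [[111  82  54  45  44  47  56  79  92  92 101]
 [121  95  64  47  48  52  66 102 123 120 123]
 [123  97  66  53  55  55  70 108 130 127 128]
 [123  98  67  56  60  60  71 109 131 128 128]
 [123  98  67  54  56  56  71 108 131 128 129]
 [123  98  67  53  54  54  70 109 131 129 130]
 [124  99  68  52  52  52  70 109 131 129 129]
 [125 100  69  53  52  53  71 109 131 128 129]
 [123  98  68  54  57  56  71 109 131 129 128]
 [121  95  65  56  60  59  71 108 131 129 128]
 [121  96  67  55  55  56  73 110 131 128 128]
 [123 103  82  73  74  78  96 122 134 129 128]
 [130 122 113 108 110 115 129 141 140 128 128]
 [139 140 138 130 130 131 137 141 134 125 129]
 [139 140 138 134 133 133 133 132 126 127 133]
 [137 138 137 135 135 134 134 133 132 134 136]
 [138 138 138 138 138 138 137 135 135 135 136]
 [151 151 151 151 152 151 149 148 147 147 147]
 [173 174 174 174 174 174 173 173 173 173 173]
 [178 178 178 178 178 179 179 179 179 179 179]
 [177 178 178 178 178 178 179 179 178 179 179]
 [177 177 177 178 178 178 179 178 178 178 179]
 [177 177 177 177 178 178 178 178 
[... 1059 characters left out ...]
136  49  36 108 139 139 137  63  46  46]
 [ 40  28  31 124 139 139 136  50  34 107 139 138 138  68  41  43]
 [ 40  32  34 130 138 138 135  44  36 102 138 139 138  75  44  46]
 [ 35  27  32 130 138 139 135  43  34 101 138 139 139  81  39  41]
 [ 31  27  37 132 139 139 136  42  36 100 138 139 139  90  39  39]
 [ 30  27  41 135 138 138 136  43  35 100 138 138 138  97  40  41]
 [ 28  29  44 135 139 140 136  42  36 101 139 139 139 108  40  40]]
[527.19 238.9  125.39] 3.098534945341689 rt,up,n -5.432144276978041 3.881208584217841 57.213677888817244
[528.79 235.14 119.54] 5.485871080887962 rt,up,n -1.7886628651205776 2.039863473328225 51.3620244985862
[368.44 197.26] [256.16 229.86] [117.17 185.23]
```

The pads are shut just above the bar: the tips sit about 20 mm farther back than expected. I'll open partly and creep down along the axis while watching the force.

```bash
python3 -m handwheel '[[[0,0,0,0,0,0,-0.2],[0,0,0,0,0,0,-0.2],[0,0,0,0,0,0,-0.2],[1.7,-0.1,-2.5,0,0,0,-0.2],[1.7,-0.1,-2.5,0,0,0,-0.2],[1.7,-0.1,-2.5,0,0,0,-0.2],[0,0,0,0,0,0,-0.2]]]' 40
python3 -m handwheel '[[[1.7,-0.1,-2.5,0,0,0,-0.2],[1.7,-0.1,-2.5,0,0,0,-0.2],[0,0,0,0,0,0,-0.2]]]'
```

```text
time_s: 19.75
eef_pos: [546.4, 232.9, 91.2]
ee_rot: [0.159, 0.842, 0.448, 0.255]
force: [0.0, -0.1, -0.3]
grip_width: 0.401
grip_force: 0.0
time_s: 20.12
eef_pos: [549.8, 232.7, 86.3]
ee_rot: [0.159, 0.842, 0.448, 0.255]
force: [-1.2, 0.4, 0.1]
grip_width: 0.401
grip_force: 0.0
```

```bash
python3 -m handwheel '[[[1.7,-0.1,-2.5,0,0,0,-0.2],[0,0,0,0,0,0,-1],[0,0,0,0,0,0,-1],[0,0,0,0,0,0,-1],[0,0,0,0,0,0,-1]]]' 40
```

```text
time_s: 20.75
eef_pos: [551.2, 232.8, 84.0]
ee_rot: [0.159, 0.842, 0.448, 0.255]
force: [-4.4, 2.2, 1.1]
grip_width: 0.15
grip_force: 40.9
```

Gripped (0.15 ≈ 14 mm). Turning 80° clockwise.

```bash
python3 -m handwheel '[[[0,0,0,2.86,-0.2,-4.1,-1],[0,0,0,5.72,-0.39,-8.19,-1],[0,0,0,5.72,-0.39,-8.19,-1],[0,0,0,5.72,-0.39,-8.19,-1],[0,0,0,0,0,0,-1]]]' 60
cat > r.py <<'E'
from k import *
from scipy.spatial.transform import Rotation as Ro
s=sense(); q=s["ee_rot"]; R=Ro.from_quat([*q[1:],q[0]]).as_matrix(); e=np.array(s["eef_pos"])-(P0+rt*-1.4+up*72)
print("yaw",np.degrees(np.arctan2(R[:,1]@rt,R[:,1]@up)),"tilt",R[:,2]@rt,R[:,2]@up,"off",e@rt,e@up,e@n,"j",s["joints"],"F",s["force"],s["wrist_torque"])
E
python3 r.py
```

```text
time_s: 21.38
eef_pos: [551.6, 232.1, 84.4]
ee_rot: [0.076, 0.938, 0.175, 0.291]
force: [-2.7, -5.0, 3.9]
grip_width: 0.136
grip_force: 62.9
yaw 64.95159494940994 tilt 0.0014117129865588163 -0.0002202587958444191 off -0.33007862822170875 0.706516379001775 9.351619274299802 j [ 0.3   0.41  1.88 -0.67  0.34  2.08] F [-2.72 -5.03  3.89] [-0.57  0.31 -0.54]
```

```bash
python3 -m handwheel '[[[0,0,0,5.72,-0.39,-8.19,-1],[0,0,0,5.72,-0.39,-8.19,-1],[0,0,0,2.86,-0.2,-4.1,-1],[0,0,0,0,0,0,-1]]]' 60
python3 r.py
```

```text
time_s: 21.88
eef_pos: [551.7, 231.5, 84.4]
ee_rot: [0.012, 0.953, -0.032, 0.3]
force: [-3.8, -7.1, 6.1]
grip_width: 0.138
grip_force: 63.0
yaw 89.8472673616457 tilt 0.002694764196170145 -0.0005785456911236997 off 0.28954396717423136 0.8042489722544985 9.346794556067358 j [ 0.3   0.41  1.88 -0.67  0.34  2.52] F [-3.82 -7.09  6.14] [-1.22  0.17 -0.9 ]
```

```bash
python3 -m handwheel '[[[0,0,0,5.1,-0.35,-7.37,-1],[0,0,0,4,-0.27,-5.73,-1],[0,0,0,0,0,0,-1],[0,0,0,0,0,0,-1]]]' 60
python3 r.py
python3 -m handwheel '[[[0,0,0,0,0,0,-0.4],[0,0,0,0,0,0,-0.2],[0,0,0,0,0,0,-0.2]]]' 20
```

```text
time_s: 22.38
eef_pos: [551.6, 231.0, 84.3]
ee_rot: [-0.029, 0.94, -0.164, 0.299]
force: [-4.6, -11.3, 8.2]
grip_width: 0.142
grip_force: 63.1
yaw 105.77365454313687 tilt 0.004308928830037723 -0.0013373887813863394 off 0.7634414565011527 0.6929732238760051 9.323917499874867 j [ 0.3   0.41  1.88 -0.67  0.34  2.79] F [ -4.61 -11.26   8.23] [-1.46  0.18 -1.19]
time_s: 22.75
eef_pos: [551.6, 232.9, 84.1]
ee_rot: [-0.031, 0.94, -0.164, 0.299]
force: [-0.1, -0.4, -0.5]
grip_width: 0.398
grip_force: 0.0
```

```bash
python3 -m handwheel '[[[-8,0.5,12,0,0,0,-0.2],[-14,1,20,0,0,0,-0.2],[-18,1,25,0,0,0,-0.2],[-18,1,25,0,0,0,0.5],[0,0,0,0,0,0,1],[0,0,0,0,0,0,1]]]'
python3 - <<'E'
from k import *
w=grab("wrist");t=grab("top"); C=P0+rt*-1.4+up*72
for nm,c,r in(("w",w,60),("t",t,30)):
    for k,v in dots(c,proj(c,C+n*20),r).items():
        for b in v:
            if k in("red","blue","orange"): p=face(c,b[0],42)-[-1.4,72]; print(nm,k,b[0],b[1][2:],"f0",face(c,b[0],0),"rel42",p,"ang from up",np.degrees(np.arctan2(*p)))
for b in blobs(t,(105,120,60),(128,255,255),(150,150,190,215))[0]: print("red cap",plane(t,b[0],131))
for b in blobs(t,(0,0,0),(180,255,45),(200,160,245,215))[0]: print("white cap",b,plane(t,b[0],131))
E
```

```text
time_s: 23.5
eef_pos: [493.4, 236.2, 165.8]
ee_rot: [-0.031, 0.94, -0.165, 0.299]
force: [-0.4, 0.4, 0.1]
grip_width: 0.995
grip_force: 0.0
w blue [261.9 137.6] [ 11  12 104] f0 [ 14.36 115.14] rel42 [16.2  47.11] ang from up 18.97238402150911
w orange [291.9 151.1] [11 11 98] f0 [38.49 94.98] rel42 [36.64 30.04] ang from up 50.6569499223188
w red [260.4 167.2] [ 4  5 14] f0 [ 5.27 88.23] rel42 [ 8.5  24.32] ang from up 19.264732923132815
w red [259.6 181.6] [ 5 20 67] f0 [ 0.59 74.58] rel42 [ 4.53 12.76] ang from up 19.56327787793803
t blue [126.2 164.8] [ 5  5 19] f0 [ 13.5  113.53] rel42 [28.08 61.53] ang from up 24.533430242360406
t orange [137.  173.5] [ 5  4 16] f0 [37.48 92.92] rel42 [50.99 41.85] ang from up 50.624647832969295
t red [120.1 178. ] [3 5 8] f0 [-3.25 77.91] rel42 [12.09 27.51] ang from up 23.716467819407143
t red [117.  184.3] [ 3  6 11] f0 [-11.88  60.48] rel42 [ 3.84 10.87] ang from up 19.478886200283092
red cap [555.23 124.96 131.  ]
white cap (array([203.9, 173.3]), array([200, 172,   9,   3,  21], dtype=int32)) [564.72  30.43 131.  ]
white cap (array([221.7, 180.2]), array([211, 173,  25,  17, 199], dtype=int32)) [549.05  -9.96 131.  ]
white cap (array([226.9, 202. ]), array([219, 201,  18,   3,  22], dtype=int32)) [499.55 -22.14 131.  ]
```

The pointer sits at 19.5° from up-slope, which is the blue mark at 20°. Both caps stand at their cell centres and the gripper is clear, so I'm handing in.

```bash
python3 -c "
from rig import *
print(finish_job())"
```

```text
the job is handed in; nothing more can be done
None
```

I handed in the job: the red and white bottles stand released and upright in their own cells, the selector measured about 19.5° against blue's 20°, and the gripper is clear of everything; I don't have the judge's result.

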